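# Close and tuck the cover of the sheet-paper dispenser

### The arm

A 6-joint arm with a two-finger parallel gripper is mounted at the origin on the work surface. World frame = base frame: x ahead of the robot, y to its left, z up, the work surface at z = 0. Lengths are in mm, angles in rad, forces in N, time in s.
With the tool pointing down it reaches from about 275 to 750 mm from the base axis. Payload 10.2 kg.
Tool frame: the origin (TCP) lies on the front face of the gripper's body, between the roots of the fingers; the fingertips stand 73 mm ahead of it and the grasp point (between the pads) lies 54 mm ahead of it; z points along the fingers, y is the line along which they close (so a half turn about z gives the same grasp; the last joint's range is limited). The gripper opens to 85 mm and grips with 20 to 120 N. Pads are 22 mm wide; open, the fingers measure 114 mm over their backs; the gripper's body (76 mm by 85 mm) begins 54 mm behind the grasp point. The pads swing forward as they close: fully open they stand 13 mm farther back than shut.
Start: joints at [0.88, 0.313, 1.498, -0, 1.331, -0.223], TCP at [236.748, 468.596, 303.894] pointing down, gripper open.
Joint ranges: [-2.94, 2.94], [-0.97, 2.17], [0.19, 2.56], [-1.23, 4.37], [0.02, 3.11], [-2.88, 2.88]. Speed limits (rad/s): [2.39, 2.39, 3.01, 3.14, 3.14, 3.14].

### API

Orientations are given as a unit quaternion [w, x, y, z].
In Python, from rig import * gives the robot as it stands.
- The arm moves only by the tool step_arm, never from a script. Its argument "plan" is a list of rows, each an object with "offset": the shift along the tool's x, y, z in cm, a list of three; "rot": the turn, a rotation vector about the tool's x, y, z in degrees, a list of three; "gripper": the finger opening in cm, from 0 to 8.54. In form: [{"offset": [x, y, z], "rot": [wx, wy, wz], "gripper": gripper}, ...]. A call has 1 to 12 rows; each row is the pose to reach, as a shift and turn from the pose commanded when the call began, along the tool's axes at that moment; what a row does not reach only later rows make up. A row lasts 1/10 s, in which the tool goes at most 50 mm and 8.59 degrees, less where a joint would pass 70% of its speed; a pose out of reach is approached as far as the arm can. A call with a gripper value outside its range is refused whole. The fingers move at their own pace and stop on an object; "squeeze" is the grip in N (left out, the last holds). Time passes only in rows, so rows that repeat a pose let the fingers close. It gives the time, the measured TCP pose, the force, the opening and the grip force at its end, in the units of the state.
- sense(): the state, without advancing time (a new reading comes with each control period).
- capture(name): name is "side" or "top"; returns a dict with "color" (420x560x3 uint8, red, green, blue), "depth" (420x560 float32, mm along the optical axis (not along the pixel's ray), 0 where there is no reading), "vertical_fov" (degrees; the focal length in pixels is half the picture's height over the tangent of half this angle, whatever the lens; pixels are square), "cx", "cy" (the principal point, pixels), "rvec" (rotation vector, rad) and "tvec" (3), from world to camera coordinates, as OpenCV has them. Camera axes: x right, y down, z forward; pixel columns grow to the right and rows downward; lengths in mm; the calibration is good to about 2 mm. A picture is of the moment at which its call begins.
- finish_job(): hands the job in; it is judged then, once.
The state is a dict: "time_s": time; "joints": joint angles; "dq": joint speeds; "tau": joint torques, N m; "eef_pos": TCP position; "ee_rot": TCP orientation; "force": force on the tool from outside, world axes, zero at the start; "wrist_torque": the same for the moment, N m; "grip_width": opening from 0.0 (shut) to 1.0 (fully open); "grip_force": force on a finger pad.
Only numpy, scipy, OpenCV 4.12 (cv2) and the standard library are available. Lean on these libraries where they do the work, as an engineer would, in place of code of your own. Each camera call takes 0.05 s, during which the arm holds its last target. There are 200 camera calls.

### The job

Close the paper dispenser: with the fingertips, push its blue hinged cover over and down onto the box, then, keeping it down, push its white ridge so that the cover's free edge slides fully home beneath the dark steel lip and stays tucked there when you let go. Only push and press: do not pinch the cover or its ridge, and leave the jar, cup and tub standing undisturbed where they are.

Things in the scene. Friction and masses are not known exactly. Their poses are not given: they have to be found in the camera images.
- hinge_mid (a point): Steel sheet-paper dispenser, a box 204 mm long (x), 190 mm wide (y), walls 64 mm high, full of white paper, fixed to the bench. This point is the middle of the cover's hinge axis, 72 mm above the bench. It does not move with the cover. Its x axis is level and points from the hinge to the lip at the other end, its y axis runs along the hinge, its z axis is up. The box's hinge-end wall lies 14 mm behind it (-x).
- lip_edge (a point): Middle of the lower front edge of the fixed dark steel lip, a bar 160 mm wide and 6 mm thick overhanging the box at the end away from the hinge; this point lies 162 mm from the hinge axis along x of hinge_mid and 81 mm above the bench (9 mm above the hinge axis). The overhang is 22 mm deep, its top 87 mm above the bench. With the cover level there is 6 mm of height between the cover's upper face and the lip's underside.
- cover_hinge (a joint): Fold angle of the cover in rad: 0 = lying level on the box, 1.57 = standing straight up; it starts partly open, about 0.9 to 1.5. A stop lies at -0.025. A weak spring and some friction: it stands where it starts, but pushed down and let go untucked it rises again to about 0.65. Holding it level takes about 1.5 N at the ridge. The edge passes beneath the lip only between -0.025 and about 0.037; tucked and let go it rests up against the lip at about 0.037.
- cover_tuck (a joint): How far the cover has slid in its hinge slots, in its own plane away from the hinge, in m: 0 at the start (edge 4 mm short of the lip when level), 0.016 = stop, fully home (edge 12 mm beneath the lip). It stays where it is left; friction about 4 N. Slid out too early, before the cover is level, the edge lands on top of the lip instead; push it back first.
- ridge_foot (a point): On the moving cover: middle of the foot of the ridge's hinge-side face, on the cover's outer (upper when closed) face; push here towards the lip. The white ridge is 80 mm wide (y), 10 mm thick (x) and 14 mm high above the outer face. This point lies 108 mm from the hinge axis (plus cover_tuck) and 3 mm above the hinge axis's level when the cover is level. Axes move with the cover: x in its plane from hinge to free edge, y along the hinge, z out of its outer face.
- cover_edge (a point): On the moving cover: middle of its free edge, on the outer face, 158 mm from the hinge axis (plus cover_tuck). The blue cover is a flat plate 152 mm long, 160 mm wide and 5 mm thick, its outer face 3 mm outside the hinge axis. Axes as for ridge_foot.
- spice_jar_mid (a point): Bystander: orange spice jar with a red cap, 60 mm across, 105 mm high; point at its centre, half-way up.
- steel_cup_mid (a point): Bystander: open metal cup, 72 mm across, 75 mm high; point at its centre, half-way up.
- salt_tub_mid (a point): Bystander: white round tub, 68 mm across, 85 mm high; point at its centre, half-way up.

How it is judged (in metres and radians):
On the way, in this order (a step that is already met when the one before it is completed fails the run):
1. the cover is folded down level with the edge not yet beneath the lip (value of joint cover_hinge below 0.06 rad and value of joint cover_tuck below 0.01 m).
2. the cover's edge is pushed home beneath the lip (value of joint cover_hinge below 0.06 rad and value of joint cover_tuck above 0.011 m), for 0.1 s.
At the end, for the whole second after the job is handed in: The cover lies folded down (within 0.06 rad of level) with its edge at least 7 mm beneath the lip (slid at least 11 of its 16 mm), held there by the lip alone; jar, cup and tub stand upright within 20 mm of where they were (all of step 2 and distance of each of spice_jar_mid, steel_cup_mid, salt_tub_mid from where it was at the start of the episode below 0.02 m and angle between each of spice_jar_mid, steel_cup_mid, salt_tub_mid's own z axis and vertical below 0.15 rad); the robot touches nothing.
It fails at once if the cover or its ridge is pinched between the fingers ((contact force between the fingers and cover_tuck_c0 above 2 N and contact force between the fingers and cover_tuck_c1 above 2 N) or (contact force between the fingers and cover_tuck_c2 above 2 N and contact force between the fingers and cover_tuck_c3 above 2 N)).
It fails at once if a bystander is lifted, carried, shoved or tipped (distance of any of spice_jar_mid, steel_cup_mid, salt_tub_mid from where it was at the start of the episode above 0.03 m).
It also fails if it takes over 45 s, if anything falls off the work surface, if the arm or the gripper's body presses on something with over 40 N, if the wrist force passes 120 N, or if a joint passes its speed limit or range.

## Working session

There is one attempt and no reset: what is moved stays moved. The work goes in short steps, Python scripts to look and compute and a tool call to move; the robot and the scene stay as the last step left them, time stands still between calls to the robot, and variables do not carry over. Pictures are saved under pics/ and viewed, at most 10 in all, crops included, and the job is handed in when it is done.

Besides the shell and the picture viewer there is one more tool, called after ">>>" as name([rows], argument=value, ...), one row to a line, values as JSON. step_arm: Moves the arm, as the interface text tells. Its arguments: {"type":"object","properties":{"plan":{"type":"array"},"squeeze":{"type":"number"}},"required":["plan"]}

```bash
mkdir -p pics; python3 - <<'E'
from rig import *
import cv2,numpy as np,pickle
s=sense();print(s['time_s'],s['eef_pos'],s['ee_rot'],s['force'])
D={}
for n in('side','top'):
    c=capture(n);D[n]=c;cv2.imwrite(f'pics/{n}0.png',c['color'][:,:,::-1]);print(n,c['vertical_fov'],c['cx'],c['cy'],c['rvec'],c['tvec'])
pickle.dump(D,open('d0.pkl','wb'))
E
```

```text
0.0 [236.61103634 468.44958067 303.29986229] [-3.09937797e-04  2.31751399e-01  9.72774797e-01 -6.22222123e-04] [-0.01320103 -0.23039884 -0.4490505 ]
side 56.05755459744196 279.71131599485074 207.69529616693856 [ 0.75626172 -2.71714412  0.96459607] [501.06981654 254.48543024 742.92928664]
top 47.56269791704629 282.3580239211858 218.95077017023266 [ 2.2089653  -2.16432962  0.0960449 ] [  38.67272242  565.05834337 1145.09129674]
```

View pics/side0.png

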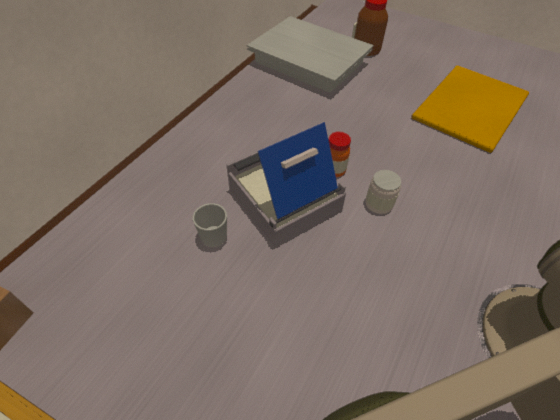

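View pics/top0.png

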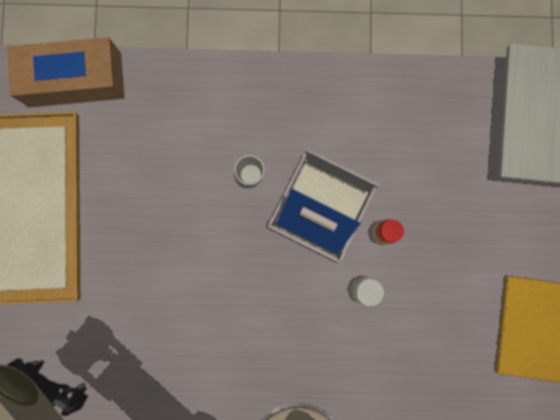

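The side view shows the blue cover standing open with its ridge at (300,158). In the top view the box corners are about (310,153), (377,184), (340,260) and (269,226), with the hinge along the lower-left edge and the dark lip along the upper-right one. Cup is at (249,170), jar at (390,231), tub at (369,292). Next I'll measure.

```bash
cat > h.py <<'E'
import cv2,numpy as np
def cam(c):
    f=c['color'].shape[0]/2/np.tan(np.radians(c['vertical_fov'])/2)
    K=np.array([[f,0,c['cx']],[0,f,c['cy']],[0,0,1.]]);R=cv2.Rodrigues(np.array(c['rvec'],float))[0];t=np.array(c['tvec'],float).ravel()
    return K,R,t
def plane(c,uv,z):
    K,R,t=cam(c);C=-R.T@t;uv=np.atleast_2d(uv).astype(float)
    d=(R.T@np.linalg.inv(K)@np.c_[uv,np.ones(len(uv))].T).T
    return C+d*((z-C[2])/d[:,2])[:,None]
def cloud(c,mask):
    v,u=np.nonzero(mask&(c['depth']>0));K,R,t=cam(c)
    p=np.linalg.inv(K)@np.c_[u,v,np.ones(len(u))].T*c['depth'][v,u]
    return (R.T@(p-t[:,None])).T
def blue(c):
    hsv=cv2.cvtColor(c['color'],cv2.COLOR_RGB2HSV)
    m=((hsv[...,0]>105)&(hsv[...,0]<130)&(hsv[...,1]>150)).astype(np.uint8)
    n,l,s,ce=cv2.connectedComponentsWithStats(m)
    ok=[i for i in range(1,n) if np.hypot(*(ce[i]-[300,195]))<90]
    return l==max(ok,key=lambda i:s[i,4])
E
python3 - <<'E'
import pickle;from h import *
D=pickle.load(open('d0.pkl','rb'));np.set_printoptions(precision=1,suppress=True)
t=D['top'];s=D['side']
print('rim',plane(t,[(310,153),(377,184),(340,260),(269,226)],70))
for n,c in D.items():
    b=blue(c);P=cloud(c,cv2.erode(b.astype(np.uint8),np.ones((3,3)))>0);m=P.mean(0);u,S,V=np.linalg.svd(P-m,full_matrices=False);nn=V[2]*np.sign(V[2][2])
    print(n,b.sum(),'mean',m,'n',nn.round(3),'rms',S[2]/len(P)**.5,'z',P[:,2].min(),P[:,2].max(),'angle',np.arccos(nn[2]))
    cn=cv2.findContours(b.astype(np.uint8),0,1)[0];r=cv2.boxPoints(cv2.minAreaRect(max(cn,key=len)));print(r)
    hull=cv2.approxPolyDP(cv2.convexHull(max(cn,key=len)),6,True)[:,0];print(hull.tolist())
# box/all cloud from top: box rim points 50<z<95 near centre
v,u=np.mgrid[:420,:560]
for n,(uc,vc,r,zz) in dict(cup=(249,170,22,75),jar=(390,231,18,105),tub=(369,292,20,85)).items():
    P=cloud(t,np.hypot(u-uc,v-vc)<r);q=P[P[:,2]>zz-12];print(n,q.mean(0),q.max(0),q.min(0))
# lip: z 83-92
P=cloud(t,(u>265)&(u<382)&(v>148)&(v<200));q=P[(P[:,2]>82)&(P[:,2]<93)];print(len(q),q.mean(0));print(cv2.minAreaRect(q[:,:2].astype(np.float32)))
E
```

```text
rim [[ 718.7  -11.8   70. ]
 [ 648.  -171.5   70. ]
 [ 467.1  -85.8   70. ]
 [ 543.2   81.6   70. ]]
side 4171 mean [551.  -19.1 145.9] n [-0.8  0.4  0.5] rms 1.1233693516864127 z 80.22233090153507 212.81101580784818 angle 1.092861440151712
[[250.6 154.7]
 [323.1 123. ]
 [350.6 185.7]
 [278.1 217.4]]
[[323, 123], [336, 187], [278, 217], [259, 151]]
top 2116 mean [546.6 -19.9 143.6] n [-0.8  0.4  0.5] rms 1.0442064203329622 z 81.25926242348459 208.25324817304826 angle 1.0929907406157033
[[275.4 222.7]
 [291.6 189.8]
 [358.2 222.6]
 [342.  255.5]]
[[358, 223], [335, 252], [278, 221], [292, 190]]
cup [679.6 132.6  73.4] [710. 167.  80.] [641.   96.2  63.3]
jar [ 537.8 -198.5  104.2] [ 563.2 -173.3  109.5] [ 512.5 -224.6   93.5]
tub [ 396.8 -152.    83.9] [ 429.3 -120.5   90.2] [ 364.6 -184.1   73.1]
858 [674.7 -81.5  86.6]
((674.3890991210938, -81.4838638305664), (187.63873291015625, 29.214397430419922), 64.77996826171875)
```

```bash
cat > g.py <<'E'
from rig import *
import numpy as np
from scipy.spatial.transform import Rotation as Ro
a=np.radians(-25.3);H=np.array([515,-8,0.]);hx=np.array([np.cos(a),np.sin(a),0]);hy=np.array([-np.sin(a),np.cos(a),0]);hz=np.array([0,0,1.])
B=np.c_[hx,hy,hz]
def pose():
    s=sense();return s,np.array(s['eef_pos']),Ro.from_quat(s['ee_rot'],scalar_first=True)
def where():
    s,p,R=pose();z=R.as_matrix()[:,2];t=B.T@(p+73*z-H);f=B.T@np.array(s['force'])
    print('t',s['time_s'],'tip XYZ',t.round(1),'tilt',np.degrees(np.arctan2(z@hx,-z[2])).round(1),'F',f.round(1),'grip',s['grip_width'])
def go(tips):
    where();s,p,R=pose()
    for X,Y,Z,tilt in tips:
        f=np.radians(tilt);z=np.sin(f)*hx-np.cos(f)*hz;y=hy;x=np.cross(y,z)
        T=Ro.from_matrix(np.c_[x,y,z]);c=B@np.array([X,Y,Z])+H-73*z
        print((X,Y,Z,tilt),'offset',(R.inv().apply(c-p)/10).round(2),'rot',np.degrees((R.inv()*T).as_rotvec()).round(1))
E
python3 -c "
from g import *
go([(-40,0,200,22),(-10,0,165,22)])"
```

```text
t 0.1 tip XYZ [-455.3  311.7  230.4] tilt -0.0 F [ 0.5 -1.   1.4] grip 1.00045947648304
(-40, 0, 200, 22) offset [-39.6  -30.15   3.6 ] rot [ -0.4 -22.   -1.5]
(-10, 0, 165, 22) offset [-42.6  -30.07   7.09] rot [ -0.4 -22.   -1.5]
```

>>> step_arm([
  {"offset": [-10, -8, 0], "rot": [0, -6, 0], "gripper": 0},
  {"offset": [-20, -15, 1], "rot": [0, -11, -0.7], "gripper": 0},
  {"offset": [-30, -23, 2.5], "rot": [0, -17, -1], "gripper": 0},
  {"offset": [-39.6, -30.1, 3.6], "rot": [-0.4, -22, -1.5], "gripper": 0},
  {"offset": [-39.6, -30.1, 3.6], "rot": [-0.4, -22, -1.5], "gripper": 0},
  {"offset": [-39.6, -30.1, 3.6], "rot": [-0.4, -22, -1.5], "gripper": 0},
  {"offset": [-39.6, -30.1, 3.6], "rot": [-0.4, -22, -1.5], "gripper": 0},
  {"offset": [-39.6, -30.1, 3.6], "rot": [-0.4, -22, -1.5], "gripper": 0},
  {"offset": [-39.6, -30.1, 3.6], "rot": [-0.4, -22, -1.5], "gripper": 0},
  {"offset": [-39.6, -30.1, 3.6], "rot": [-0.4, -22, -1.5], "gripper": 0},
  {"offset": [-39.6, -30.1, 3.6], "rot": [-0.4, -22, -1.5], "gripper": 0},
  {"offset": [-39.6, -30.1, 3.6], "rot": [-0.4, -22, -1.5], "gripper": 0},
])

```text
time_s: 1.3
eef_pos: [454.4, 20.6, 267.4]
ee_rot: [0.186, 0.216, 0.958, -0.041]
force: [-0.1, 0.1, -0.2]
grip_width: 0.002
grip_force: 0.0
```

```bash
python3 -c "
from g import *
go([(-10,0,165,22),(15,0,158,22),(35,0,152,22),(55,0,142,20),(70,0,128,17)])
import cv2
cv2.imwrite('pics/s1.png',cv2.resize(capture('side')['color'][90:270,160:440,::-1],None,fx=2.5,fy=2.5))"
```

```text
t 1.3 tip XYZ [-39.8   0.  199.7] tilt 21.9 F [-0.1  0.  -0.2] grip 0.0020438550815250187
(-10, 0, 165, 22) offset [-1.46  0.    4.33] rot [ 0.1 -0.1 -0.1]
(15, 0, 158, 22) offset [-3.52  0.01  5.92] rot [ 0.1 -0.1 -0.1]
(35, 0, 152, 22) offset [-5.15  0.01  7.22] rot [ 0.1 -0.1 -0.1]
(55, 0, 142, 20) offset [-6.88  0.01  8.9 ] rot [ 0.1  1.9 -0.1]
(70, 0, 128, 17) offset [-8.130e+00  1.000e-02  1.078e+01] rot [ 0.1  4.9 -0.1]
```

View pics/s1.png

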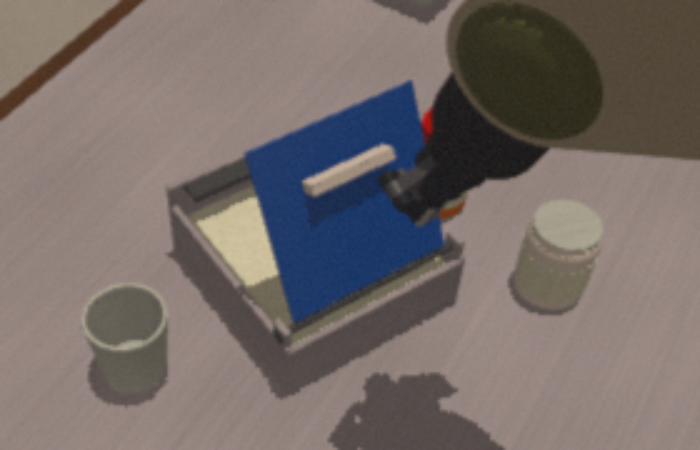

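>>> step_arm([
  {"offset": [-1.5, 0, 4.3], "rot": [0, 0, 0], "gripper": 0},
  {"offset": [-2.5, 0, 5.1], "rot": [0, 0, 0], "gripper": 0},
  {"offset": [-3.5, 0, 5.9], "rot": [0, 0, 0], "gripper": 0},
  {"offset": [-4.3, 0, 6.6], "rot": [0, 0, 0], "gripper": 0},
  {"offset": [-5.1, 0, 7.2], "rot": [0, 0, 0], "gripper": 0},
  {"offset": [-5.1, 0, 7.2], "rot": [0, 0, 0], "gripper": 0},
])

```text
time_s: 1.95
eef_pos: [522.3, -10.4, 220.5]
ee_rot: [0.187, 0.215, 0.958, -0.041]
force: [0.7, -0.2, -0.7]
grip_width: -0.004
grip_force: 0.0
```

```bash
python3 -c "
from g import *
go([(52,0,137,19),(61,0,127,17),(69,0,116,14),(74,0,106,12),(78,0,96,10),(82,0,86,9),(85,0,77,8)])"
```

```text
t 1.95 tip XYZ [ 35.    1.1 152.8] tilt 22.0 F [ 0.7  0.1 -0.7] grip -0.004167052520944849
(52, 0, 137, 19) offset [-1.37 -0.1   2.11] rot [ 0.1  3.  -0. ]
(61, 0, 127, 17) offset [-2.08 -0.1   3.39] rot [ 0.1  5.  -0. ]
(69, 0, 116, 14) offset [-2.79 -0.1   4.76] rot [ 0.1  8.  -0. ]
(74, 0, 106, 12) offset [-3.13 -0.11  5.91] rot [ 0.1 10.   0. ]
(78, 0, 96, 10) offset [-3.37 -0.11  7.04] rot [ 0.1 12.   0. ]
(82, 0, 86, 9) offset [-3.49 -0.11  8.14] rot [ 0.1 13.   0. ]
(85, 0, 77, 8) offset [-3.56 -0.11  9.12] rot [ 0.1 14.   0. ]
```

>>> step_arm([
  {"offset": [-0.7, 0, 1.0], "rot": [0, 1.5, 0], "gripper": 0},
  {"offset": [-1.4, 0, 2.1], "rot": [0, 3, 0], "gripper": 0},
  {"offset": [-1.8, 0, 2.8], "rot": [0, 4, 0], "gripper": 0},
  {"offset": [-2.1, 0, 3.4], "rot": [0, 5, 0], "gripper": 0},
  {"offset": [-2.5, 0, 4.1], "rot": [0, 6.5, 0], "gripper": 0},
  {"offset": [-2.8, 0, 4.8], "rot": [0, 8, 0], "gripper": 0},
  {"offset": [-2.8, 0, 4.8], "rot": [0, 8, 0], "gripper": 0},
])

```text
time_s: 2.65
eef_pos: [561.8, -29.3, 185.5]
ee_rot: [0.118, 0.217, 0.969, -0.026]
force: [0.3, 0.7, 0.3]
grip_width: 0.001
grip_force: 0.1
```

```bash
python3 -c "
from g import *
from h import *
go([(74,0,106,12),(78,0,96,10),(82,0,86,9),(85,0,79,8),(85,0,76,8)])
c=capture('side')
b=blue(c);P=cloud(c,cv2.erode(b.astype(np.uint8),np.ones((3,3)))>0);m=P.mean(0);V=np.linalg.svd(P-m,full_matrices=False)[2][2]
print('angle',np.arccos(abs(V[2])))
cv2.imwrite('pics/s2.png',cv2.resize(c['color'][90:270,160:440,::-1],None,fx=2.5,fy=2.5))"
```

```text
t 2.65 tip XYZ [ 69.    0.9 114.7] tilt 13.9 F [-0.   0.7  0.3] grip 0.0007150968831635947
(74, 0, 106, 12) offset [-0.52 -0.08  0.97] rot [ 0.1  1.9 -0. ]
(78, 0, 96, 10) offset [-0.92 -0.08  2.05] rot [ 0.1  3.9 -0. ]
(82, 0, 86, 9) offset [-1.2  -0.08  3.12] rot [ 0.1  4.9 -0. ]
(85, 0, 79, 8) offset [-1.45 -0.08  3.89] rot [ 0.1  5.9 -0. ]
(85, 0, 76, 8) offset [-1.38 -0.08  4.18] rot [ 0.1  5.9 -0. ]
angle 0.49929639554709665
```

View pics/s2.png

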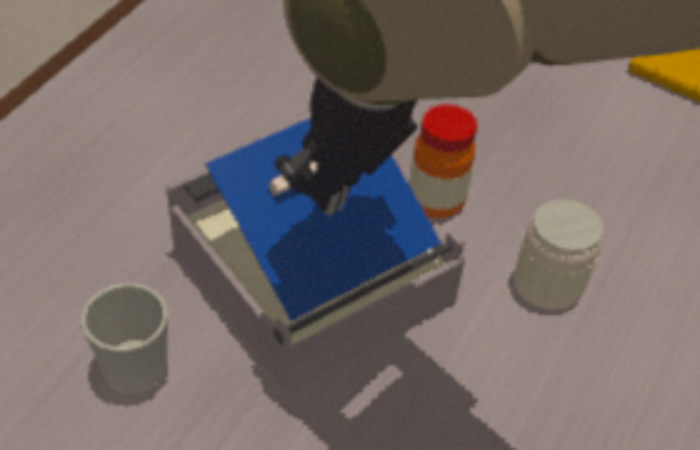

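The cover is at 0.50 rad, as planned. The fingertip is on the blue face at crop (330,205), on the hinge side of the ridge at (280,185).

>>> step_arm([
  {"offset": [-0.5, 0, 1.0], "rot": [0, 2, 0], "gripper": 0},
  {"offset": [-0.7, 0, 1.5], "rot": [0, 3, 0], "gripper": 0},
  {"offset": [-0.9, 0, 2.0], "rot": [0, 4, 0], "gripper": 0},
  {"offset": [-1.05, 0, 2.6], "rot": [0, 4.5, 0], "gripper": 0},
  {"offset": [-1.2, 0, 3.1], "rot": [0, 5, 0], "gripper": 0},
  {"offset": [-1.3, 0, 3.5], "rot": [0, 5.5, 0], "gripper": 0},
  {"offset": [-1.4, 0, 3.8], "rot": [0, 6, 0], "gripper": 0},
  {"offset": [-1.4, 0, 4.0], "rot": [0, 6, 0], "gripper": 0},
  {"offset": [-1.4, 0, 4.0], "rot": [0, 6, 0], "gripper": 0},
])

```text
time_s: 3.6
eef_pos: [582.6, -38.9, 150.7]
ee_rot: [0.068, 0.218, 0.973, -0.014]
force: [-0.8, 1.0, 1.0]
grip_width: 0.001
grip_force: 0.4
```

```bash
cat > l.py <<'E'
from g import *
from h import *
def look(n):
    c=capture('side');b=blue(c);P=(cloud(c,cv2.erode(b.astype(np.uint8),np.ones((3,3)))>0)-H)@B
    A=np.c_[P[:,0],np.ones(len(P))];k=np.linalg.lstsq(A,P[:,2],rcond=None)[0];print('slope',np.arctan(k[0]),'z at X=100',k@[100,1],'Xmax',np.percentile(P[:,0],[1,99,99.8]))
    cv2.imwrite(f'pics/{n}.png',cv2.resize(c['color'][90:270,160:440,::-1],None,fx=2.5,fy=2.5))
E
python3 -c "
from l import *
go([(85,0,75,8),(96,0,75,8),(104,0,75,8),(112,0,75,8),(116,0,75,8)])
look('s3')"
```

```text
t 3.6 tip XYZ [84.5  1.1 78.4] tilt 8.0 F [-1.1  0.6  1. ] grip 0.0006665175072378303
(85, 0, 75, 8) offset [-0.01 -0.1   0.34] rot [0.1 0.  0. ]
(96, 0, 75, 8) offset [-1.09 -0.1   0.49] rot [0.1 0.  0. ]
(104, 0, 75, 8) offset [-1.89 -0.1   0.61] rot [0.1 0.  0. ]
(112, 0, 75, 8) offset [-2.68 -0.1   0.72] rot [0.1 0.  0. ]
(116, 0, 75, 8) offset [-3.07 -0.1   0.77] rot [0.1 0.  0. ]
slope 0.03535060768082405 z at X=100 79.00676005728668 Xmax [ 12.32502283 152.11468461 154.86780733]
```

>>> step_arm([
  {"offset": [0, 0, 0.15], "rot": [0, 0, 0], "gripper": 0},
  {"offset": [0, 0, 0.3], "rot": [0, 0, 0], "gripper": 0},
  {"offset": [0, 0, 0.45], "rot": [0, 0, 0], "gripper": 0},
  {"offset": [0, 0, 0.55], "rot": [0, 0, 0], "gripper": 0},
  {"offset": [0, 0, 0.55], "rot": [0, 0, 0], "gripper": 0},
])

```text
time_s: 4.15
eef_pos: [583.1, -39.1, 145.4]
ee_rot: [0.068, 0.218, 0.973, -0.014]
force: [-2.7, 1.0, 4.2]
grip_width: 0.0
grip_force: 1.9
```

```bash
python3 -c "
from l import *
where();look('s4');where()"
```

```text
t 4.15 tip XYZ [85.   1.2 73.1] tilt 8.0 F [-2.9 -0.2  4.2] grip 0.0004169246629014465
slope -0.027424850946816525 z at X=100 72.83935963452736 Xmax [ 12.3506069  151.64191299 154.35735237]
t 4.2 tip XYZ [85.   1.2 73.2] tilt 8.0 F [-2.5  0.5  4.6] grip 0.0006347971408803522
```

>>> step_arm([
  {"offset": [-0.3, 0, 0.04], "rot": [0, 0, 0], "gripper": 0},
  {"offset": [-0.6, 0, 0.09], "rot": [0, 0, 0], "gripper": 0},
  {"offset": [-0.9, 0, 0.14], "rot": [0, 0, 0], "gripper": 0},
  {"offset": [-1.2, 0, 0.2], "rot": [0, 0, 0], "gripper": 0},
  {"offset": [-1.5, 0, 0.25], "rot": [0, 0, 0], "gripper": 0},
  {"offset": [-1.8, 0, 0.3], "rot": [0, 0, 0], "gripper": 0},
  {"offset": [-1.8, 0, 0.3], "rot": [0, 0, 0], "gripper": 0},
])

```text
time_s: 4.9
eef_pos: [600.0, -47.1, 144.9]
ee_rot: [0.068, 0.218, 0.973, -0.014]
force: [-2.0, 0.2, 3.2]
grip_width: -0.001
grip_force: 2.0
```

```bash
python3 -c "
from l import *
where();look('s5');where()"
```

```text
t 4.9 tip XYZ [103.8   1.1  72.6] tilt 8.0 F [-1.9 -0.7  3.2] grip -0.0008494898456281761
slope -0.026483672244748322 z at X=100 72.89581143316367 Xmax [ 17.84642449 156.63167238 159.04537326]
t 4.95 tip XYZ [103.7   1.2  72.7] tilt 8.0 F [-1.1  0.2  2.5] grip -0.0008976007504308892
```

View pics/s5.png

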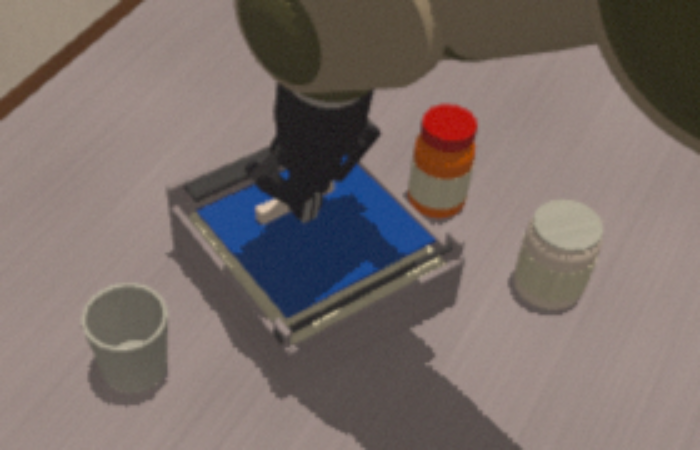

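The cover lies flat in the box with the fingertip against the ridge at crop (285,210). Its hinge-side edge has moved from 12.3 to 17.8 mm, so it has slid about 5.5 mm. I'll push on.

>>> step_arm([
  {"offset": [-0.3, 0, 0.06], "rot": [0, 0, 0], "gripper": 0},
  {"offset": [-0.6, 0, 0.12], "rot": [0, 0, 0], "gripper": 0},
  {"offset": [-0.9, 0, 0.17], "rot": [0, 0, 0], "gripper": 0},
  {"offset": [-1.1, 0, 0.2], "rot": [0, 0, 0], "gripper": 0},
  {"offset": [-1.25, 0, 0.22], "rot": [0, 0, 0], "gripper": 0},
  {"offset": [-1.25, 0, 0.22], "rot": [0, 0, 0], "gripper": 0},
])

```text
time_s: 5.55
eef_pos: [610.2, -51.8, 143.8]
ee_rot: [0.066, 0.218, 0.974, -0.014]
force: [-9.1, 3.7, 5.4]
grip_width: 0.0
grip_force: 6.5
```

```bash
python3 -c "
from l import *
where();look('s6');where()"
```

```text
t 5.55 tip XYZ [114.7   1.2  71.4] tilt 7.8 F [-9.8 -0.6  5.4] grip 0.00026484440607602694
slope -0.03231582046016561 z at X=100 72.46795474747492 Xmax [ 28.24306233 160.28270246 163.96228684]
t 5.6 tip XYZ [114.6   1.2  71.5] tilt 7.8 F [-10.6  -0.6   5. ] grip 0.001898789135376197
```

>>> step_arm([
  {"offset": [0.1, 0, -0.15], "rot": [0, 0, 0], "gripper": 0},
  {"offset": [0.25, 0, -0.5], "rot": [0, 0, 0], "gripper": 0},
  {"offset": [0.6, 0, -1.2], "rot": [0, 0, 0], "gripper": 0},
  {"offset": [1, 0, -3], "rot": [0, 0, 0], "gripper": 0},
  {"offset": [2, 0, -6], "rot": [0, 0, 0], "gripper": 0},
  {"offset": [4, 0, -10], "rot": [0, 0, 0], "gripper": 0},
  {"offset": [8, 0, -13], "rot": [0, 0, 0], "gripper": 0},
  {"offset": [12, 0, -15], "rot": [0, 0, 0], "gripper": 0},
  {"offset": [16, 0, -15], "rot": [0, 0, 0], "gripper": 0},
  {"offset": [16, 0, -15], "rot": [0, 0, 0], "gripper": 0},
])

```text
time_s: 6.6
eef_pos: [445.5, 25.7, 270.9]
ee_rot: [0.068, 0.217, 0.974, -0.014]
force: [0.6, 0.2, 0.7]
grip_width: -0.0
grip_force: 0.0
```

```bash
python3 -c "
from l import *
where();look('s7')"
```

```text
t 6.6 tip XYZ [-67.2   0.9 198.6] tilt 8.0 F [0.4 0.4 0.7] grip -0.0003088955921009226
slope 0.0358597498484607 z at X=100 79.0819258661352 Xmax [ 27.97138384 158.42249121 160.17070726]
```

View pics/s7.png

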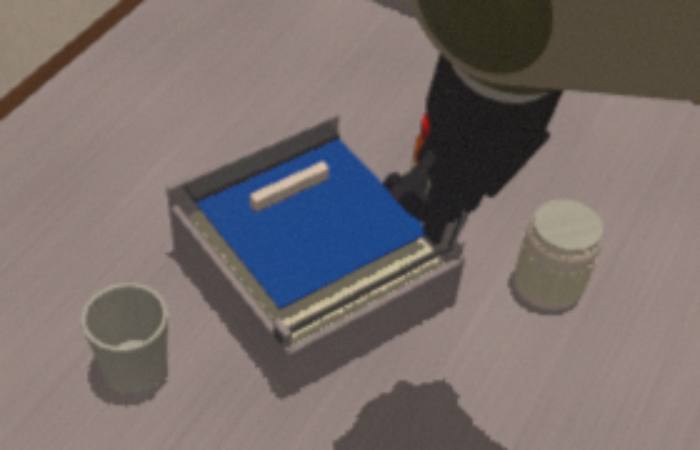

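The cover lies flat with its free edge under the dark lip at crop (265,165). It rests at 0.036 rad and has slid about 15.6 mm. The gripper is clear and the bystanders are untouched.

```bash
python3 -c "
from rig import *
print(finish_job())"
```

```text
the job is handed in; nothing more can be done
None
```

The dispenser is closed and handed in: with the arm clear, the cover stayed tucked under the lip (about 0.036 rad, slid about 15.6 mm), and the arm kept clear of the jar, cup and tub; `finish_job()` returned no verdict.

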